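# Find and press the hidden catch of the drinks box

## Task

One of the eight oak tiles in the top of the low drinks box is a hidden catch, set very slightly below its neighbours. Feel across the tiles with the fingertips to find it, press it all the way down so that the drawer slides out, then take the hand away. Do not pick up anything, and leave the jar, bottle, cups, saucer, strainer and opener where they are.

Things in the scene. Friction and masses are not known exactly. Their poses are not given: they have to be found in the camera images.
- drinks_box: Low oak box, fixed to the sideboard, 145 (its x) x 240 (its y) x 70 mm high. Origin at the centre of its underside, z up; it may be turned up to 0.5 rad about z. A shallow drawer is in its +x side; the tiled panel is its top.
- panel (a point): Centre of the box's flat top, axes as the box's. Flush with it lie eight square oak tiles of 46 mm, 2 mm gaps between, centres at x = -24 or +24 mm and y = -72, -24, +24 or +72 mm from this point. One, in a different place every time, is the catch, its top 2.5 mm below the others. The other seven and the rim are rigid.
- catch (a joint): How far the catch tile is pressed, in m: 0 as found, 0.006 fully down (its top then 8.5 mm below the panel). It slides straight down, gives at about 3 N, feels the same all the way, has no return spring and stays where it is pushed. Its place among the eight tiles is not reported: it must be felt or seen.
- drawer (a joint): How far the shallow full-width drawer in the box's +x side stands out, in m: 0 shut and flush, without a handle; 0.030 when the catch is fully down. It is linked to the catch and comes out 5 mm for each mm that the catch is pressed.
- jar: Empty clear glass jar with a metal twist cap, 84 mm across, 110 mm high, beside the box on its +y side. Origin at the centre of its foot, z up. A bystander: leave it where it stands.
- cups: Stack of three clear plastic cups, 76 mm across the top, 118 mm high, beside the box on its -y side. Origin at the centre of its foot, z up. A bystander: leave it where it stands.
- saucer: White ceramic saucer, 140 mm across, 18 mm high, about 200 mm from the box's centre on its +x side, clear of the drawer. Origin at the centre of its foot, z up. A bystander: leave it where it stands.
- opener: Flat aluminium bottle opener, about 122 mm long, 34 mm wide, 5 mm thick, lying near the box on its -x side; its x axis is its length. Origin on its underside. A bystander: leave it where it lies.
- rum_bottle: Sealed bottle of amber glass, 76 mm across, 270 mm high, well to the -y side of the box. Origin at the centre of its foot, z up. A bystander: leave it where it stands.
- strainer: Stainless steel strainer, bowl 90 mm across and 36 mm high, with a thin handle to its -x, reaching 150 mm from the origin; well to the +y side of the box. Origin under the centre of the bowl, z up. A bystander: leave it where it stands.

How it is judged (in metres and radians):
At the end, for the whole second after the job is handed in: The catch tile is pressed down by more than 5 of its 6 mm and the drawer stands out by more than 24 of its 30 mm, at rest (slower than 10 mm/s) (value of joint catch above 0.005 m and value of joint drawer above 0.024 m and velocity of joint drawer between -0.01 and 0.01 m/s); the robot touches nothing.
It fails at once if a bystander (jar, bottle, cups, saucer, strainer or opener) is lifted, knocked over or moved more than 20 mm (distance of any of jar, rum_bottle, cups, saucer, strainer, opener from where it was at the start of the episode above 0.02 m).
It fails at once if the rum bottle, jar or cup stack is tipped by more than 0.35 rad (angle between any of rum_bottle, jar, cups's own z axis and vertical above 0.35 rad).
It also fails if it takes over 61 s, if anything falls off the work surface, if the arm or the gripper's body presses on something with over 40 N, if the wrist force passes 120 N, or if a joint passes its speed limit or range.

## Robot

A 6-joint arm with a two-finger parallel gripper is mounted at the origin on the work surface. World frame = base frame: x ahead of the robot, y to its left, z up, the work surface at z = 0. Lengths are in m, angles in degrees, forces in N, time in s.
With the tool pointing down it reaches from about 0.375 to 0.75 m from the base axis. Payload 9 kg.
Tool frame: the origin (TCP) lies where the fingers leave the gripper's body, on its centre line; the fingertips stand 73 mm ahead of it and the grasp point (between the pads) lies 54 mm ahead of it (robot.tip_reach is the distance from the TCP to the fingertips, in m); z points along the fingers, y is the direction in which the jaws open and shut (so a half turn about z gives the same grasp; the last joint's range is limited). The gripper opens to 85 mm and grips with 20 to 120 N. Pads are 22 mm wide; open, the fingers measure 114 mm over their backs; the gripper's body (76 mm by 85 mm) begins 54 mm behind the grasp point. The pads swing forward as they close: fully open they stand 13 mm farther back than shut.
Start: joints at [-87.645, 5.964, 5.575, 89.605, 0, 77.527], TCP at [0.154, -0.58, 0.304] pointing down, gripper open.
Joint ranges: [-171.21, 171.21], [-48.23, 106.86], [-62.78, 66.21], [-105.2, 120.99], [-86.42, 89.51], [-180, 180]. Speed limits (degrees/s): [127.2, 127.2, 147.25, 180, 180, 180].

## Interface

Orientations are given as [roll, pitch, yaw] about the fixed x, y, z axes, in that order (R = Rz(yaw) Ry(pitch) Rx(roll)).
In Python, from plant import robot gives the robot as it stands. Calls block until the motion is done:
- robot.move_pose(position, orientation): joint-space move of the TCP to a pose.
- robot.line_to(position, vel=0.15, rotation=None, guard=None): straight line of the TCP; rotation=None keeps the orientation; vel is the mean speed in m/s. With guard (N) it stops when the force on the tool has changed by that much, and returns True; else False.
- robot.goto_joints(angles): joint-space move.
- robot.set_gripper(opening): finger opening in m; the grip force is fixed at half the most; returns when the fingers have stopped.
- robot.pause(seconds).
- robot.ik(position, orientation): joint angles nearest the present ones, or None.
- robot.observe(): the state.
- robot.grab_frame(name): name is "side" or "top" or "wrist"; returns the picture (480x640x3 uint8, blue, green, red); there is no depth.
- robot.get_calibration(name): a dict with "vertical_fov" (degrees; the focal length in pixels is half the picture's height over the tangent of half this angle, whatever the lens; pixels are square), "cx", "cy" (the principal point, pixels), "rvec" (rotation vector, rad) and "tvec" (3), from world to camera coordinates, as OpenCV has them. Camera axes: x right, y down, z forward; pixel columns grow to the right and rows downward; lengths in m; the calibration is good to about 2 mm. The wrist camera is an equidistant fisheye: a pixel r from the principal point sees the ray r / f radians off the axis. A picture is of the moment at which its call begins: read the wrist's pose just before it. get_calibration takes no time and is no camera call; for the wrist camera it gives the pose at the moment of the call.
A pose or a line that the arm cannot do raises robot.IKError and nothing moves.
- robot.job_done(): hands the job in, once; it reports no verdict.
The state is a dict: "time": time; "q": joint angles; "qvel": joint speeds; "joint_torque": joint torques, N m; "tool_pos": TCP position; "tcp_rot": TCP orientation; "ft_force": force on the tool from outside, world axes, zero at the start; "torque": the same for the moment, N m; "gripper_width": finger opening in m.
Only numpy, scipy, OpenCV 4.12 (cv2) and the standard library are available. Lean on these libraries where they do the work, as an engineer would, in place of code of your own. Each camera call takes 0.05 s, during which the arm holds its last target.

## Working session

There is one attempt and no reset: what is moved stays moved. The work goes in short steps, each a Python script; the robot and the scene stay as the last script left them, time stands still between calls to the robot, and variables do not carry over. Pictures are saved under pics/ and viewed, and the job is handed in when it is done.

```bash
ls; mkdir -p pics
python3 - <<'E'
from plant import robot
import cv2
for n in ("top","side"):
    cv2.imwrite(f"pics/{n}0.png",robot.grab_frame(n)); c=robot.get_calibration(n); print(n,c)
s=robot.observe();print(s["time"],s["tool_pos"],s["tcp_rot"],s["ft_force"],robot.tip_reach)
E
```

```text
pics
top {'vertical_fov': 53.76600254751484, 'cx': 320.15541837094486, 'cy': 244.81446209117635, 'rvec': array([ 2.16929364, -2.12007336,  0.12665869]), 'tvec': array([-0.01389805,  0.62459033,  1.08924859])}
side {'vertical_fov': 51.54805407830157, 'cx': 323.617613908582, 'cy': 238.53086432519774, 'rvec': array([ 0.44711951, -2.76605764,  1.11390196]), 'tvec': array([0.58666314, 0.206291  , 1.3790087 ])}
0.1 [ 0.15353691 -0.57980667  0.30321159] [-1.79933810e+02 -1.46068709e-02  1.48262654e+01] [-0.26950578  0.15780331  0.0091746 ] 0.0726
```

View pics/top0.png

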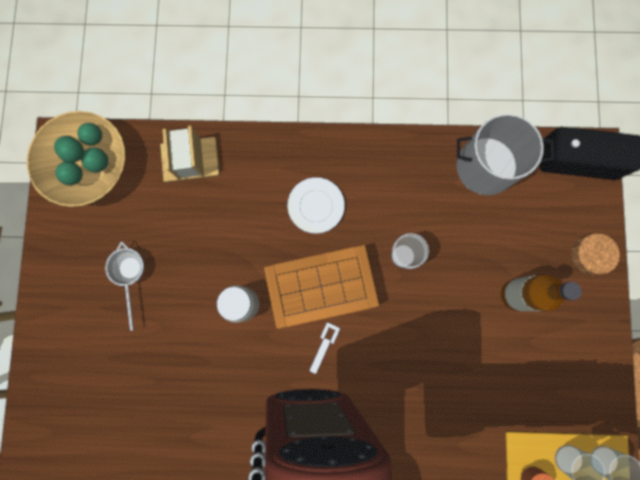

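View pics/side0.png

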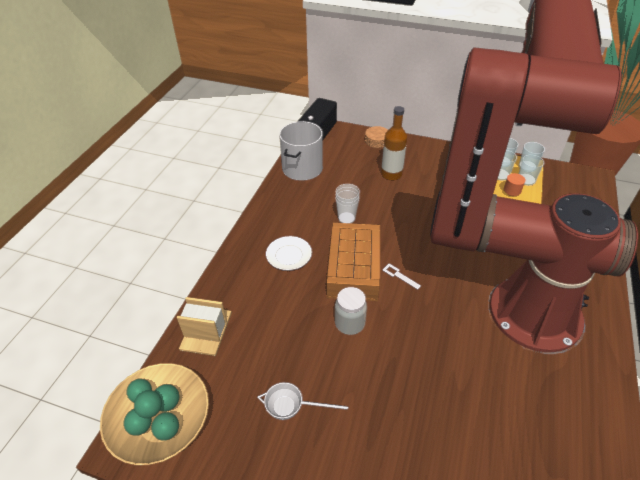

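The top view shows the box at about (321,287), the jar at (237,304), the cups at (410,250), the saucer at (316,205) and the opener at (324,348). Next I'll fit the box pose.

```bash
cat > h.py <<'E'
import cv2,numpy as np
from plant import robot
def K(n):
    c=robot.get_calibration(n); f=240/np.tan(np.radians(c["vertical_fov"]/2))
    return np.array([[f,0,c["cx"]],[0,f,c["cy"]],[0,0,1]]),c["rvec"],c["tvec"]
def ray(n,uv,z):
    k,r,t=K(n);R=cv2.Rodrigues(r)[0];d=R.T@np.linalg.inv(k)@np.array([*uv,1]);o=-R.T@t
    return o+d*(z-o[2])/d[2]
def proj(n,P):
    k,r,t=K(n);return cv2.projectPoints(np.float64(P),r,t,k,None)[0][:,0]
def boxpts(p,loc):
    x,y,a=p;c,s=np.cos(a),np.sin(a);L=np.float64(loc)
    return np.c_[x+c*L[:,0]-s*L[:,1],y+s*L[:,0]+c*L[:,1],L[:,2]]
E
python3 - <<'E'
from h import *
from scipy.optimize import least_squares
im=cv2.imread("pics/top0.png"); 
c=cv2.resize(im[220:350,200:440],None,fx=3.3,fy=3.3,interpolation=cv2.INTER_CUBIC)
C=[(265,267),(364,246),(379,304),(277,327)]
W=np.array([ray("top",u,.07) for u in C]);print(W.round(4))
print([np.linalg.norm(W[i]-W[(i+1)%4]).round(4) for i in range(4)])
loc=[(.0725,.12,.07),(.0725,-.12,.07),(-.0725,-.12,.07),(-.0725,.12,.07)]
f=lambda p:(proj("top",boxpts(p,loc))-C).ravel()
r=least_squares(f,[.55,0,.2]);print(r.x,r.fun.round(1))
tl=[(sx+a,sy+b,.07) for sx in(-.024,.024) for sy in(-.072,-.024,.024,.072) for a,b in((-.023,-.023),(.023,.023),(-.023,.023),(.023,-.023))]
for nm,s0 in(("top",(200,220,3.3)),("side",None)):
    I=cv2.imread(f"pics/{nm}0.png")
    x0,y0,w,h=(200,220,240,130) if nm=="top" else (300,200,120,110)
    k=3.3 if nm=="top" else 5
    g=cv2.resize(I[y0:y0+h,x0:x0+w],None,fx=k,fy=k,interpolation=cv2.INTER_CUBIC)
    for L,col in((loc,(0,0,255)),(tl,(255,0,0))):
        for u in proj(nm,boxpts(r.x,L)): cv2.circle(g,tuple(int(v) for v in ((u-[x0,y0]+.5)*k)),2,col,-1)
    cv2.imwrite(f"pics/fit_{nm}.png",g)
for n,u,z in(("jar",(237,304),.11),("cups",(412,249),.118),("opener",(324,348),0),("saucer",(316,205),.018)): print(n,ray("top",u,z).round(3))
E
```

```text
[[ 0.5663  0.1265  0.07  ]
 [ 0.6204 -0.102   0.07  ]
 [ 0.4874 -0.1378  0.07  ]
 [ 0.4299  0.0938  0.07  ]]
[np.float64(0.2349), np.float64(0.1377), np.float64(0.2386), np.float64(0.1403)]
[ 0.52612544 -0.0048931   0.24109626] [-1.  -0.7  0.9 -2.   0.4  1.3 -0.3  1.2]
jar [0.479 0.18  0.11 ]
cups [ 0.61  -0.205  0.118]
opener [ 0.38  -0.014  0.   ]
saucer [0.727 0.013 0.018]
```

View pics/fit_top.png

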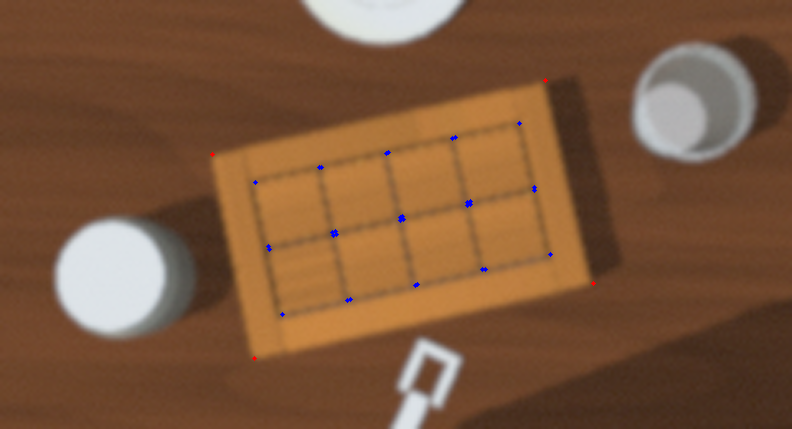

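View pics/fit_side.png

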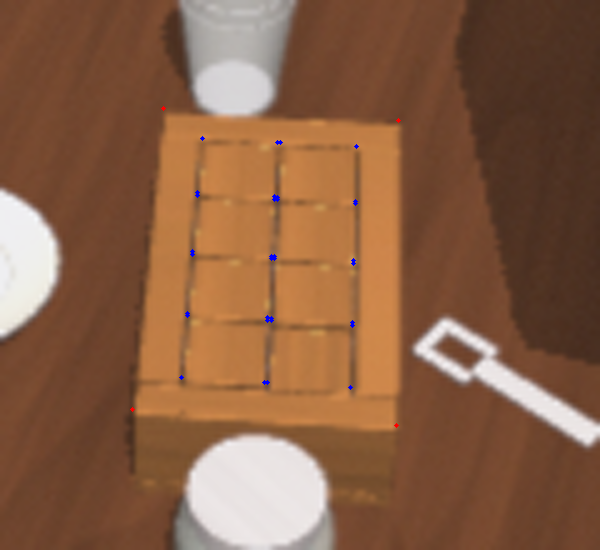

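The fit matches the grid in both views, with the box at (0.526, -0.005) and yaw 0.241 rad. The bottle stands on the sweep path, so I'll raise the hand first, cross over, and take a wrist picture above the box.

```bash
cat >> h.py <<'E'
BOX=np.array([0.52612544,-0.0048931,0.24109626])
ROT=[180,0,float(np.degrees(BOX[2]))]
TILES=[(x,y) for y in(.072,.024,-.024,-.072) for x in(.024,-.024)]
def tile(i,z): return boxpts(BOX,[(*TILES[i],z)])[0]
E
python3 - <<'E'
from h import *
p=robot.observe()["tool_pos"]
robot.line_to([p[0],p[1],.42],vel=.25)
robot.set_gripper(0)
c=boxpts(BOX,[(0,0,.25)])[0]
print(robot.ik([c[0],c[1],.42],ROT))
robot.move_pose([c[0],c[1],.42],ROT)
robot.line_to(c,vel=.25)
s=robot.observe();print(s["time"],s["tool_pos"],s["tcp_rot"],s["ft_force"],s["gripper_width"],s["q"])
cv2.imwrite("pics/w1.png",robot.grab_frame("wrist"))
E
```

```text
[-14.7926125   -3.36783018   8.37446162 101.7422918    0.
 151.39358935]
4.75 [ 0.52666199 -0.00522996  0.25158237] [ 1.79948635e+02 -9.27151573e-02  1.37935748e+01] [-0.00208518 -0.11101657  0.99803431] -0.00014083834847788293 [-1.48134735e+01 -7.23770462e+00 -1.29721739e+01  8.41595403e+01
 -7.02603114e-04  1.51392993e+02]
```

View pics/w1.png

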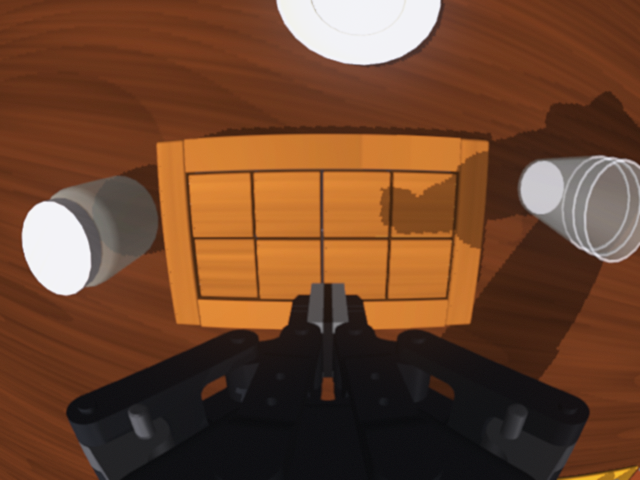

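The wrist view shows the full 2×4 grid, spanning about (188..455, 172..298), with the jar and cups clear on either side. The recess isn't obvious, so I'll feel for it. A guard of 6 N stops on a rigid tile, while the catch gives at 3 N.

```bash
cat > feel.py <<'E'
from h import *
T=robot.tip_reach
for i in range(8):
    robot.line_to(tile(i,.082+T),vel=.2)
    f0=robot.observe()["ft_force"][2]
    hit=robot.line_to(tile(i,.0655+T),vel=.025,guard=6)
    s=robot.observe()
    print(i,TILES[i],hit,"tip z",round(s["tool_pos"][2]-T,4),"F",round(s["ft_force"][2]-f0,1),"t",round(s["time"],2),flush=True)
    if not hit or s["tool_pos"][2]-T<.0672: break
    robot.line_to(tile(i,.082+T),vel=.2)
E
python3 feel.py
```

```text
0 (0.024, 0.072) True tip z 0.0701 F 7.3 t 6.08
1 (-0.024, 0.072) False tip z 0.0654 F -0.3 t 7.53
```

Tile 1, at (-24, +72), let the tip down past the rigid level of 0.0701 with no stop. Before committing I'll check the force and look for drawer motion.

Run:
```python
from h import *
T=robot.tip_reach
robot.pause(.2);a=robot.observe()["ft_force"]
hit=robot.line_to(tile(1,.0585+T),vel=.015,guard=15)
s=robot.observe();print(a,hit,s["tool_pos"][2]-T,s["ft_force"],s["time"])
cv2.imwrite("pics/s2.png",cv2.resize(robot.grab_frame("side")[180:320,250:430],None,fx=4,fy=4))
cv2.imwrite("pics/w2.png",robot.grab_frame("wrist"))
```

```text
[ 0.55940287 -0.27057687 -0.08772568] True 0.061510687833883526 [-3.95192136 -1.10209094  7.86770317] 8.1083
```

View pics/s2.png

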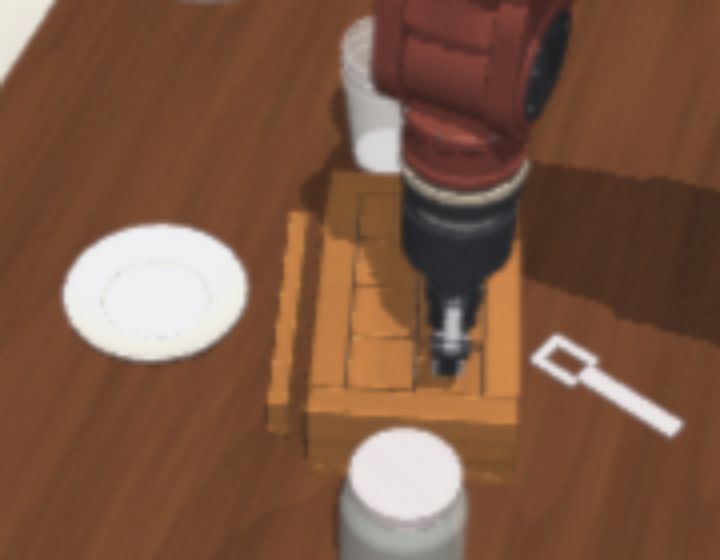

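View pics/w2.png

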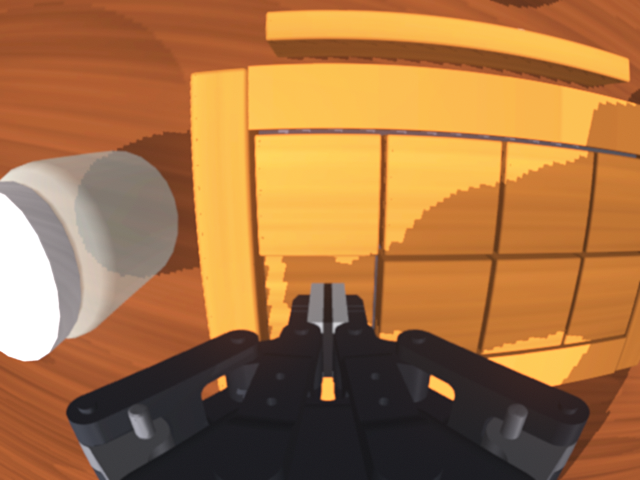

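The side view shows the drawer front standing out (strip at about (290,320) in the crop) and the fingertip in the sunken tile. The tip stopped hard at 0.0615, which is 8.6 mm below the panel and so the end of travel. Now I'll withdraw and measure.

Run:
```python
from h import *
T=robot.tip_reach
robot.line_to(tile(1,.09+T),vel=.05); robot.line_to(tile(1,.2+T),vel=.15)
robot.pause(.5)
s=robot.observe();print(s["tool_pos"],s["ft_force"],s["time"])
I=robot.grab_frame("side"); x0,y0,k=220,180,4
g=cv2.resize(I[y0:y0+140,x0:x0+200],None,fx=k,fy=k,interpolation=cv2.INTER_CUBIC)
for d,col in((.024,(0,0,255)),(.030,(255,0,0))):
  for z in (.02,.03,.04,.05,.06):
    for y in(.115,-.115):
      u=proj("side",boxpts(BOX,[(.0725+d,y,z)]))[0]
      cv2.circle(g,tuple(int(v) for v in (u-[x0,y0]+.5)*k),2,col,-1)
cv2.imwrite("pics/s3.png",g)
cv2.imwrite("pics/t3.png",robot.grab_frame("top")[150:400,80:600])
```

```text
[0.48558314 0.05928863 0.27247926] [0.13286182 0.89469646 0.36966027] 10.325
```

View pics/s3.png

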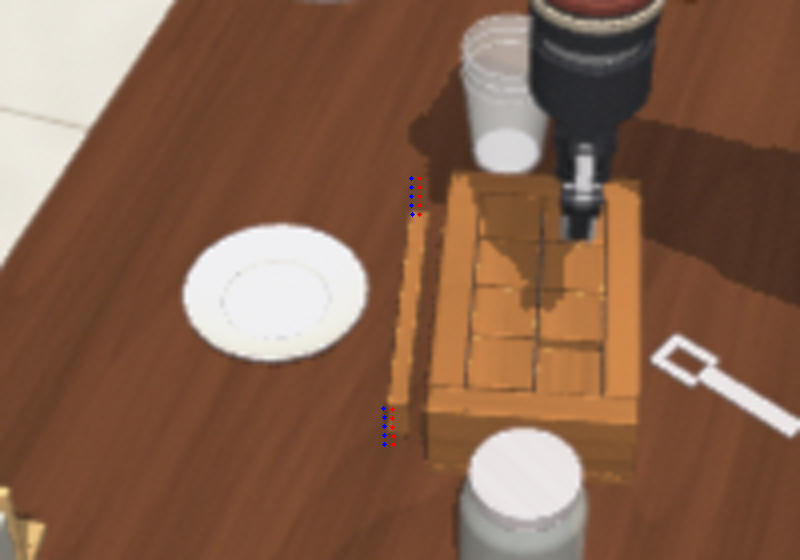

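View pics/t3.png

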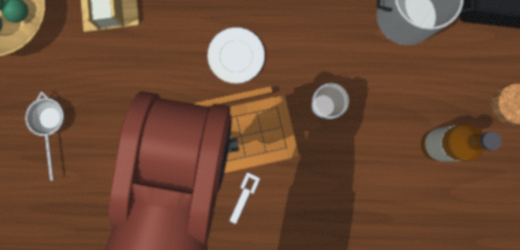

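In the side view the drawer's outer edge lies between the 24 mm and 30 mm markers, closer to 30 mm once the known bias of about 0.6 px is allowed for. The top view shows all the bystanders where they were. One light re-touch will confirm the tile height, and then I'll hand in.

Run:
```python
from h import *
T=robot.tip_reach
robot.line_to(tile(1,.075+T),vel=.15); robot.pause(.3)
h=robot.line_to(tile(1,.0595+T),vel=.008,guard=2.2); z1=robot.observe()["tool_pos"][2]-T
h2=robot.line_to(tile(1,.0585+T),vel=.008,guard=12); s=robot.observe()
print(h,z1,h2,s["tool_pos"][2]-T,s["ft_force"])
robot.line_to(tile(1,.09+T),vel=.05); robot.line_to(tile(1,.2+T),vel=.15); robot.pause(.5)
a=cv2.imread("pics/side0.png");b=robot.grab_frame("side")
cv2.imwrite("pics/s4.png",cv2.addWeighted(a,.5,b,.5,0)); print(robot.observe()["time"])
```

```text
True 0.061559179361046934 True 0.06151944801759518 [-1.47886469  0.76763437  6.02332148]
15.5917
```

View pics/s4.png

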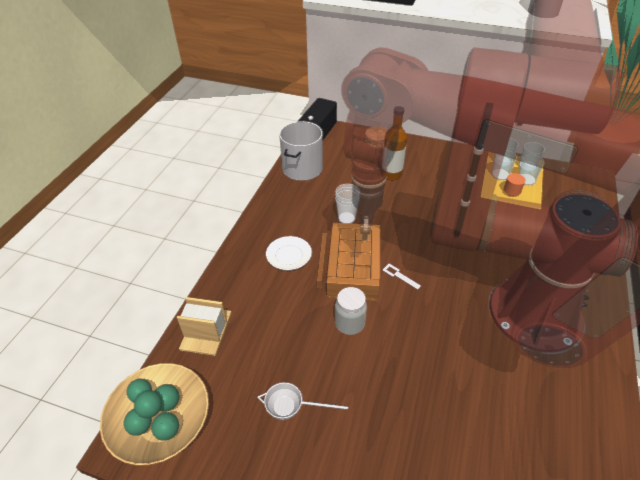

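The blend of first and latest side views shows no ghosting on any bystander: jar (350,311), cups (347,203), saucer (289,253), opener (402,276), strainer (284,401) and bottle (396,145). The light touch met the tile at 0.0616, against 0.0701 for the panel, so it is fully down.

```bash
python3 -c "
from plant import robot
robot.job_done()"
```

```text
the job is handed in; nothing more can be done
```

The drawer is open and the job is handed in; `job_done` gives no verdict. The catch was the second tile I felt, at x = -24, y = +72 mm on the panel. I pressed it to its stop and lifted the hand clear, about 130 mm above the panel.

- **Catch:** A light re-touch met the tile 8.5 mm below the neighbouring tile, which is fully down.
- **Drawer:** It stands out about 27–30 mm, judged by eye from the side picture with about 2 mm uncertainty; the limit is 24 mm.
- **Bystanders:** Comparing the first and last side pictures by eye showed no movement of the jar, cups, saucer, opener, strainer or bottle.
- **Time:** About 16 s of the 61 s were used.
- **Odd reading:** While the catch was first giving, the force read close to zero, although about 3 N was expected. The later height readings and the pictures all agree that the tile is down.

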